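Face the canister's label to the reader and hold the reader up at its second stop

ROBOT

A 6-joint arm with a two-finger parallel gripper is mounted at the origin on the work surface. World frame = base frame: x ahead of the robot, y to its left, z up, the work surface at z = 0. Lengths are in m, angles in rad, forces in N, time in s.
With the tool pointing down it reaches from about 0.275 to 0.75 m from the base axis. Payload 10.2 kg.
Tool frame: the origin (TCP) lies midway between the tips of the shut fingers; the grasp point (between the pads) lies 19 mm behind it (arm.pinch_z is the distance from the TCP to the grasp point, in m); z points along the fingers, y is the line along which they close (so a half turn about z gives the same grasp; the last joint's range is limited). The gripper opens to 88 mm and grips with 3 to 60 N. Pads are 18 mm wide; open, the fingers measure 123 mm over their backs; the gripper's body (75 mm by 187 mm) begins 45 mm behind the grasp point.
Start: joints at [1.068, 0.313, 1.498, -0, 1.331, -0.223], TCP at [0.145, 0.505, 0.217] pointing down, gripper open.
Joint ranges: [-2.94, 2.94], [-0.97, 2.17], [0.19, 2.56], [-1.23, 4.37], [0.02, 3.11], [-2.88, 2.88]. Speed limits (rad/s): [2.39, 2.39, 3.01, 3.14, 3.14, 3.14].

INTERFACE

Orientations are given as a 3x3 rotation matrix whose columns are the frame's x, y, z axes.
In Python, from bench import status, optics, order, arm gives the robot as it stands.
- The arm moves only by the tool servo_tool, never from a script. Its argument "steps" is a list of rows, each a list of 2 entries, a list of its own where there are three numbers: the shift along the world's x, y, z in cm, then the turn, a rotation vector about the world's x, y, z in degrees. A call has 1 to 12 rows; each row is the pose to reach, as a shift and turn from the pose commanded when the call began; what a row does not reach only later rows make up. A row lasts 1/10 s, in which the tool goes at most 50 mm and 8.59 degrees, less where a joint would pass 70% of its speed; a pose out of reach is approached as far as the arm can. A call with a gripper value outside its range is refused whole. "hand" is the finger opening in cm, from 0 to 8.81, set as the call begins (left out, the last holds). The fingers move at their own pace and stop on an object; "squeeze" is the grip in N (left out, the last holds). Time passes only in rows, so rows that repeat a pose let the fingers close. It gives the time, the measured TCP pose, the force, the opening and the grip force at its end, in the units of the state.
- status.read_state(): the state, without advancing time (a new reading comes with each control period).
- optics.get_image(name): name is "scene" or "top" or "wrist"; returns the picture (480x640x3 uint8, red, green, blue); there is no depth.
- optics.camera_model(name): a dict with "K" (3x3 intrinsics, pixels), "origin" and "rotation" of the camera in the world. Camera axes: x right, y down, z forward; pixel columns grow to the right and rows downward; lengths in m; the calibration is good to about 2 mm. A picture is of the moment at which its call begins: read the wrist's pose just before it. camera_model takes no time and is no camera call; for the wrist camera it gives the pose at the moment of the call.
- order.finish_job(): hands the job in; it is judged then, once.
The state is a dict: "time_s": time; "q": joint angles; "dq": joint speeds; "tau": joint torques, N m; "tool_pos": TCP position; "tcp_rot": TCP orientation; "ft_force": force on the tool from outside, world axes, zero at the start; "moment": the same for the moment, N m; "width": finger opening in m; "finger_force": force on a finger pad.
Only numpy, scipy, OpenCV 4.12 (cv2) and the standard library are available. Lean on these libraries where they do the work, as an engineer would, in place of code of your own. Each camera call takes 0.05 s, during which the arm holds its last target. There are 200 camera calls.

TASK

Turn the cardboard canister where it stands on its round pad until its paper label squarely faces the reader on the column, and let go of it. Then take the black grip at the top of the column with the fingers so that they squeeze in the release button in its side, and pull the reader up past the first stop to the second, where it goes no further. Finish while holding: keep the button squeezed and the reader up at the second stop without letting go; do not tip the canister over, and leave the tape, the stamp and the small carton where they are.

Things in the scene. Friction and masses are not known exactly. Their poses are not given: they have to be found in the camera images.
- stand: Fixed reading stand: flat grey steel base plate 275 x 110 x 8 mm (from 55 mm behind to 220 mm ahead of the column's axis) with a square aluminium column, 34 mm wide (42 mm collar at its top, 125 mm above the desk). Origin: on the column's axis at desk level; x points from the column along the plate to the round pad, z up. The reader looks along +x.
- pad (a point): Centre of the upper face of the round black rubber pad (96 mm across), 160 mm from the column's axis, 12 mm above the desk. Axes parallel to the stand's. The canister must stay wholly on it.
- canister_mid (a point): Centre (75 mm above its underside) of the loose upright cardboard canister on the pad: 56 mm diameter, 150 mm high, its top 162 mm above the desk, 0.17 to 0.35 kg. x points out through the middle of its paper label, z up. The label faces the reader when x points at the column (opposite to the stand's x); it starts 0.6 to 3.1 rad off, either way. Grip it 30 to 40 mm below the top.
- canister: The same canister; origin at the centre of its underside, axes as canister_mid. Its white paper label is a panel on the side, 35 mm wide and 85 mm high, with a 16 mm wide paper strip that runs from it over the rim to the middle of the lid, seen from above.
- reader (a joint): Height of the telescoping part (inner tube, grip, grey reader box), m: 0 stowed (start), 0.045 first stop, 0.090 second stop, hard end at 0.091. A spring pin locks it at each stop (about 1 mm play) unless the release button is pressed more than 3 mm; with the button kept fully pressed it slides freely past the first stop. 0.3 to 0.5 kg, friction about 1.5 N.
- grip (a point): Centre of the black grip block on top of the telescoping part, on the column's axis, 165 mm above the desk when stowed; axes parallel to the stand's. 34 mm along x, 34 mm along y, 52 mm high. The release button is in its -y face; its +y face is plain. Across y it is 41 mm wide with the button out, 36 mm pressed (middle of that 1 mm to the -y side of this point). Both faces are free.
- button (a point): Centre of the outer face of the steel release button in the -y face of the grip, 24 mm from the column's axis, level with grip; 24 mm wide, 26 mm high, standing 7 mm proud of the block. It moves along the stand's +y.
- release (a joint): How far the button is pressed in, m: 0 out, 0.005 fully in. It springs back; fully in takes about 6 N, so squeeze the grip with 15 N or more.
- window (a point): Centre of the reader's glass window, 70 mm from the column's axis towards the pad, 50 mm above the desk when stowed; the reader box is 36 x 60 x 44 mm, hung from the grip in front of the column.
- tape_mid (a point): Bystander: centre of a loose roll of clear tape lying flat, 90 mm diameter, 24 mm high. Leave it.
- stamp_mid (a point): Bystander: centre of a loose wooden hand stamp standing up, 40 mm diameter, 72 mm high. Leave it.
- filebox_mid (a point): Bystander: centre of a small closed cardboard carton, 104 x 134 mm, 73 mm high. Leave it.

How it is judged:
On the way, in this order (a step that is already met when the one before it is completed fails the run):
1. the canister stands on its pad, let go, its label facing the reader, the reader still stowed (x of stand in the frame of canister_mid above 0.1 m and y of stand in the frame of canister_mid between -0.042 and 0.042 m and horizontal distance between canister_mid and pad below 0.02 m and angle between canister_mid's own z axis and vertical below 0.1 rad and z of canister_mid in the frame of pad below 0.082 m and contact force between the fingers and canister below 0.3 N and value of joint reader below 0.01 m), for 0.2 s.
2. the release button is squeezed in by the fingers (value of joint release above 0.003 m and contact force between the fingers and stand above 2 N), for 0.05 s.
3. the reader is up at its second stop (value of joint reader above 0.084 m), for 0.1 s.
At the end, for the whole second after the job is handed in: Fingers grip the block (over 2 N), button pressed over 3 mm, reader at rest at its second stop (over 84 mm up), so the robot and not the pin carries it. Canister upright on its pad (within 20 mm of its centre), untouched, label facing the column within about 15 degrees (all of step 2 and x of stand in the frame of canister_mid above 0.1 m and y of stand in the frame of canister_mid between -0.042 and 0.042 m and horizontal distance between canister_mid and pad below 0.02 m and angle between canister_mid's own z axis and vertical below 0.1 rad and z of canister_mid in the frame of pad below 0.082 m and contact force between the fingers and canister below 0.3 N and value of joint reader above 0.084 m and velocity of joint reader between -0.02 and 0.02 m/s); the arm keeps its last pose, push and grip.
It fails at once if the roll of tape is disturbed (moved more than 20 mm) (distance of tape_mid from where it was at the start of the episode above 0.02 m).
It fails at once if the hand stamp is disturbed (moved more than 20 mm) (distance of stamp_mid from where it was at the start of the episode above 0.02 m).
It fails at once if the small carton is disturbed (moved more than 20 mm) (distance of filebox_mid from where it was at the start of the episode above 0.02 m).
It fails at once if the canister is tipped (angle between canister_mid's own z axis and vertical above 0.5 rad).
It also fails if it takes over 48 s, if anything falls off the work surface, if the arm or the gripper's body presses on something with over 40 N, if the wrist force passes 120 N, or if a joint passes its speed limit or range.

## Working session

There is one attempt and no reset: what is moved stays moved. The work goes in short steps, Python scripts to look and compute and a tool call to move; the robot and the scene stay as the last step left them, time stands still between calls to the robot, and variables do not carry over. Pictures are saved under pics/ and viewed, at most 10 in all, crops included, and the job is handed in when it is done.

Besides the shell and the picture viewer there is one more tool, called after "Call:" as name(argument=value, ...) on one line, values as JSON. servo_tool: Moves the arm, as the interface text tells. Its arguments: {"type":"object","properties":{"steps":{"type":"array","items":{"type":"array"}},"hand":{"type":"number"},"squeeze":{"type":"number"}},"required":["steps"]}

```bash
mkdir -p pics; ls; python3 - <<'E'
from bench import status, optics, order, arm
import cv2, numpy as np
s=status.read_state(); print(s['time_s'],s['tool_pos'],np.round(s['tcp_rot'],3),s['width'],arm.pinch_z)
for n in("top","scene"):
    cv2.imwrite(f"pics/{n}0.png",optics.get_image(n)[:,:,::-1])
    m=optics.camera_model(n);print(n,m)
E
```

```text
pics
0.0 [0.14485385 0.50433618 0.21636948] [[-0.961  0.276 -0.001]
 [ 0.276  0.961 -0.001]
 [ 0.    -0.001 -1.   ]] 0.08789652959244759 0.0187
top {'K': array([[599.75081448,   0.        , 317.65016575],
       [  0.        , 599.75081448, 241.30403459],
       [  0.        ,   0.        ,   1.        ]]), 'origin': array([ 0.42853498, -0.0771261 ,  1.03265112]), 'rotation': array([[ 0.0189671 , -0.9892249 ,  0.14517004],
       [-0.9990224 , -0.02455001, -0.03676328],
       [ 0.03993108, -0.14433083, -0.98872348]])}
scene {'K': array([[595.43912647,   0.        , 330.29202804],
       [  0.        , 595.43912647, 235.12837832],
       [  0.        ,   0.        ,   1.        ]]), 'origin': array([ 1.0583299 , -0.49700293,  0.97327284]), 'rotation': array([[ 0.62571161,  0.61652481, -0.47789344],
       [ 0.78005331, -0.49347848,  0.38470227],
       [ 0.00134837, -0.61349503, -0.78969743]])}
```

View pics/top0.png

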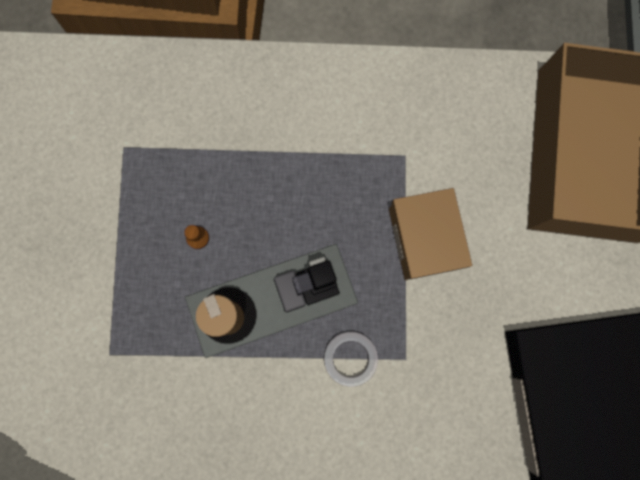

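View pics/scene0.png

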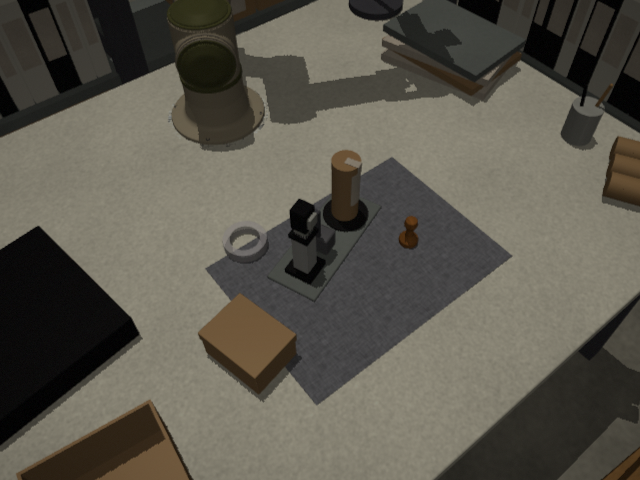

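The top view shows the plate corners at about (187,297), (207,357), (355,300) and (336,245). The grip top is near (321,273), the canister lid near (217,315), and its strip runs towards (211,298). The tape is at (351,358), the stamp at (196,236) and the carton at (432,233).

```bash
cat > h.py <<'E'
import numpy as np, cv2
from bench import status, optics, order, arm
def back(m,uv,z):
    d=m['rotation']@np.linalg.solve(m['K'],[uv[0],uv[1],1.]); o=m['origin']
    return o+d*(z-o[2])/d[2]
def proj(m,p):
    c=m['K']@(m['rotation'].T@(np.array(p)-m['origin'])); return c[:2]/c[2]
E
python3 - <<'E'
from h import *
m=optics.camera_model('top')
c=[back(m,u,.008) for u in((187,297),(207,357),(355,300),(336,245))]
print(np.round(c,3))
ax=(c[0]+c[1]-c[2]-c[3])[:2]/2; L=np.linalg.norm(ax);print('len',L,'w',np.linalg.norm(c[0]-c[1]));ax/=L
print('yaw',np.degrees(np.arctan2(ax[1],ax[0])))
mid=sum(c)[:2]/4; col=mid-ax*.0825; print('col',col,'pad',col+.16*ax)
for n,u,z in(('grip',(321,273),.191),('lid',(217,315),.162),('strip',(211,298),.162),('tape',(351,358),.024),('stamp',(193,232),.072),('box',(432,233),.073)): print(n,np.round(back(m,u,z),3))
im=cv2.imread('pics/top0.png')[200:400,150:390]
a=cv2.resize(im,None,fx=3,fy=3,interpolation=cv2.INTER_CUBIC)
cv2.imwrite('pics/c1.png',a[:600,:720])
E
```

```text
[[ 0.478  0.104  0.008]
 [ 0.379  0.066  0.008]
 [ 0.479 -0.181  0.008]
 [ 0.573 -0.147  0.008]]
len 0.26726250489110615 w 0.10611861306339655
yaw 111.38028502972134
col [ 0.5076542  -0.11641273] pad [0.44932518 0.03257628]
grip [ 0.507 -0.114  0.191]
lid [0.446 0.033 0.162]
strip [0.47  0.042 0.162]
tape [ 0.383 -0.174  0.024]
stamp [0.58  0.088 0.072]
box [ 0.588 -0.3    0.073]
```

View pics/c1.png

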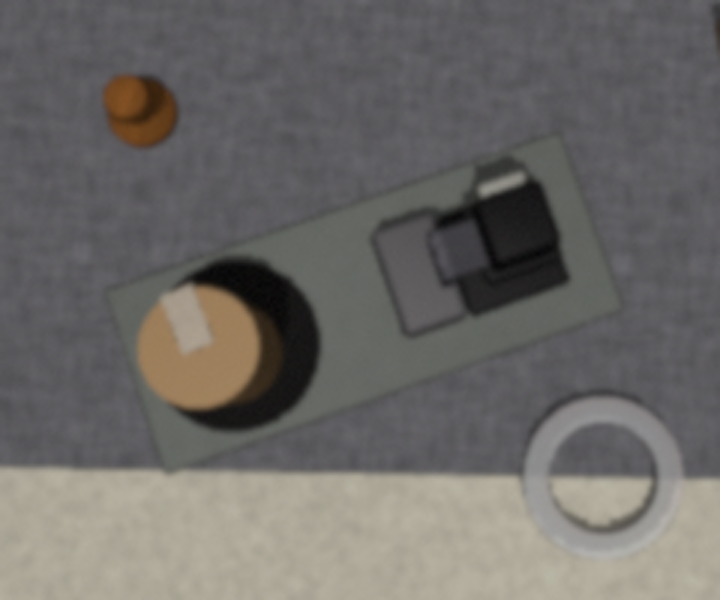

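The crop shows the lid centre at crop (199,347) and the strip running to the rim at (178,290). The button, a light bar, is on the +x side of the grip at (500,183). I'll move above the canister and look with the wrist camera.

Call:
servo_tool(steps=[[[2.5,-4,1],[0,0,0]],[[5,-8,2],[0,0,0]],[[7.5,-12,3],[0,0,-2]],[[10,-16,4],[0,0,-3]],[[12.5,-20,5],[0,0,-4]],[[15,-24,5],[0,0,-5]],[[17.5,-28,5],[0,0,-6]],[[20,-32,5],[0,0,-8]],[[22.5,-36,5],[0,0,-8]],[[25.5,-40,5],[0,0,-8]],[[28,-44,5],[0,0,-8]],[[30.1,-47.1,5],[0,0,-8]]], hand=8.8)

```text
time_s: 1.3
tool_pos: [0.4468, 0.0312, 0.2666]
tcp_rot: [[-0.913, 0.409, -0.001], [0.409, 0.913, -0.0], [0.0, -0.0, -1.0]]
ft_force: [0.2, -0.3, 0.4]
width: 0.0881
finger_force: 0.0
```

Call:
servo_tool(steps=[[[0,0,0],[0,0,0]],[[0,0,0],[0,0,0]],[[0,0,0],[0,0,0]],[[0,0,0],[0,0,0]]])

```text
time_s: 1.7
tool_pos: [0.4455, 0.0346, 0.2671]
tcp_rot: [[-0.914, 0.406, 0.0], [0.406, 0.914, 0.0], [-0.0, 0.0, -1.0]]
ft_force: [-0.6, -0.6, -0.1]
width: 0.0878
finger_force: 0.0
```

```bash
python3 - <<'E'
from h import *
s=status.read_state(); print(s['time_s'],s['tool_pos'],np.round(s['tcp_rot'],3),s['q'])
m=optics.camera_model('wrist'); im=optics.get_image('wrist')
cv2.imwrite("pics/w1.png",im[:,:,::-1]); np.save('w1.npy',m,allow_pickle=True)
for p in((.446,.033,.162),(.472,.043,.162),(.507,-.115,.191)): print(proj(m,p))
E
```

```text
1.7 [0.4455175  0.03459282 0.26707799] [[-0.914  0.406  0.   ]
 [ 0.406  0.914  0.   ]
 [-0.     0.    -1.   ]] [-1.85859045e-01  1.02717666e-01  1.62627645e+00  9.24220897e-05
  1.41238931e+00 -1.33890548e+00]
[308.64625825 224.18728293]
[333.51884307 248.04211586]
[170.23995402 373.7266498 ]
```

View pics/w1.png

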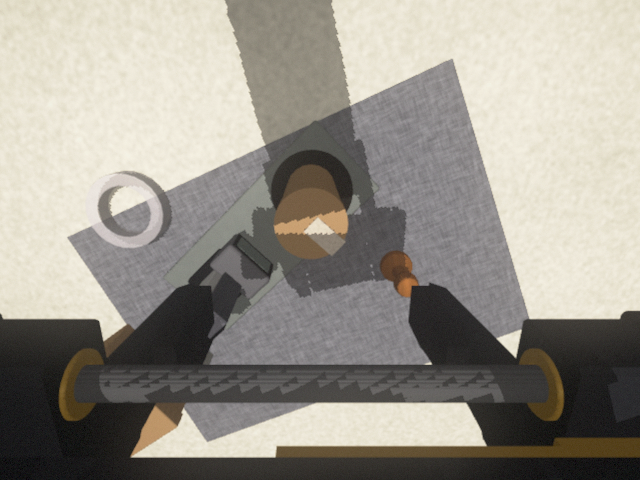

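The wrist view shows the lid centred at about (311,224), with the strip axis running from (310.5,224.5) to (339,249.5). That is close to the prediction.

```bash
python3 - <<'E'
from h import *
m=np.load('w1.npy',allow_pickle=True).item(); t=optics.camera_model('top')
a=lambda p,q:np.degrees(np.arctan2(*(q-p)[1::-1]))
c=back(m,(311,224),.162);e=back(m,(339,249.5),.162);i=back(m,(310.5,224.5),.162);print(c,a(i,e))
c=back(t,(216.3,315.7),.162);e=back(t,(209.3,296.7),.162);i=back(t,(215.3,317),.162);print(c,a(i,e),a(c,e))
# plate long edges from crop: 
f=lambda u:back(t,(150+u[0]/3,200+u[1]/3),.008)
for p,q in(((620,307),(168,470)),((562,135),(107,292))): print(f(p),f(q),a(f(p),f(q)),np.linalg.norm(f(p)-f(q)))
s=sum(f(u) for u in((620,307),(168,470),(562,135),(107,292)))/4; print('plate mid',s)
E
```

```text
[0.44660346 0.03473215 0.162     ] 23.62815704978568
[0.44507952 0.033717   0.162     ] 18.867315372370253 22.561391944992728
[ 0.47536716 -0.18386167  0.008     ] [0.37986099 0.06747061 0.008     ] 110.806773130275 0.2688667768529185
[ 0.57336928 -0.14939105  0.008     ] [0.47777296 0.10610806 0.008     ] 110.51359911816148 0.27279745441255515
plate mid [ 0.4765926  -0.03991851  0.008     ]
```

Call:
servo_tool(steps=[[[0,0,-3],[0,0,0]],[[0,0,-6],[0,0,0]],[[0,0,-9],[0,0,0]],[[0,0,-12],[0,0,0]],[[0,0,-14],[0,0,0]],[[0,0,-15.5],[0,0,0]],[[0,0,-15.9],[0,0,0]],[[0,0,-15.9],[0,0,0]],[[0,0,-15.9],[0,0,0]],[[0,0,-15.9],[0,0,0]]])

```text
time_s: 2.75
tool_pos: [0.4464, 0.0336, 0.1087]
tcp_rot: [[-0.913, 0.407, 0.002], [0.407, 0.913, -0.0], [-0.002, 0.0, -1.0]]
ft_force: [0.4, 0.2, -0.6]
width: 0.0879
finger_force: 0.0
```

Call:
servo_tool(steps=[[[0,0,0],[0,0,0]],[[0,0,0],[0,0,0]],[[0,0,0],[0,0,0]],[[0,0,0],[0,0,0]],[[0,0,0],[0,0,0]],[[0,0,0],[0,0,0]],[[0,0,0],[0,0,0]],[[0,0,0],[0,0,0]]], hand=4.5, squeeze=10)

```text
time_s: 3.55
tool_pos: [0.446, 0.0336, 0.1079]
tcp_rot: [[-0.913, 0.407, 0.0], [0.407, 0.913, 0.0], [-0.0, 0.0, -1.0]]
ft_force: [-0.1, -0.4, 0.5]
width: 0.0558
finger_force: 10.0
```

Call:
servo_tool(steps=[[[0,0,0],[0,0,-4]],[[0,0,0],[0,0,-12]],[[0,0,0],[0,0,-20]],[[0,0,0],[0,0,-28]],[[0,0,0],[0,0,-36]],[[0,0,0],[0,0,-44]],[[0,0,0],[0,0,-52]],[[0,0,0],[0,0,-60]],[[0,0,0],[0,0,-68]],[[0,0,0],[0,0,-76]],[[0,0,0],[0,0,-84]],[[0,0,0],[0,0,-91]]])

```text
time_s: 4.75
tool_pos: [0.4455, 0.0336, 0.1079]
tcp_rot: [[0.428, 0.904, -0.001], [0.904, -0.428, 0.0], [-0.0, -0.001, -1.0]]
ft_force: [-2.3, 1.4, 1.5]
width: 0.0557
finger_force: 10.0
```

Call:
servo_tool(steps=[[[0,0,0],[0,0,0]],[[0,0,0],[0,0,0]],[[0,0,0],[0,0,0]],[[0,0,0],[0,0,0]]])

```text
time_s: 5.15
tool_pos: [0.4459, 0.0337, 0.1079]
tcp_rot: [[0.422, 0.907, -0.0], [0.907, -0.422, 0.0], [-0.0, -0.0, -1.0]]
ft_force: [-1.5, 0.2, 2.6]
width: 0.0556
finger_force: 10.0
```

```bash
python3 - <<'E'
from h import *
s=status.read_state(); print(s['time_s'],s['tool_pos'],s['width'],s['finger_force'])
w=cv2.resize(optics.get_image('wrist')[120:360,160:480],None,fx=2,fy=2)
cv2.imwrite("pics/w2.png",w[:,:,::-1])
E
```

```text
5.15 [0.44586961 0.03365013 0.10789917] 0.05558775044521613 9.993293979205191
```

View pics/w2.png

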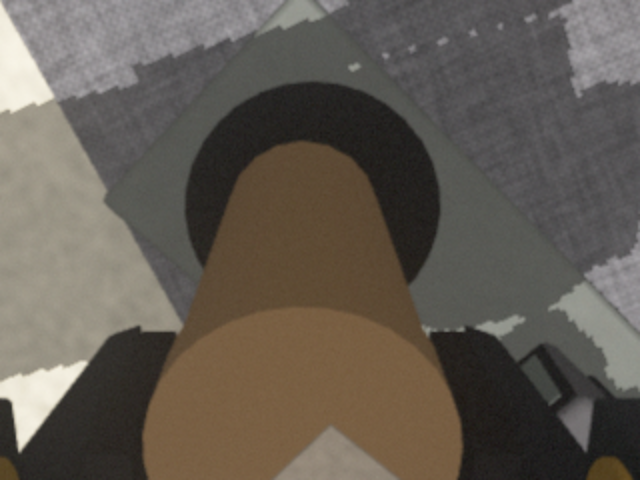

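The strip now points to the column side, lower right in the crop. I'll release, rise and check from above.

Call:
servo_tool(steps=[[[0,0,0],[0,0,0]],[[0,0,0],[0,0,0]],[[0,0,0],[0,0,0]],[[0,0,0],[0,0,0]],[[0,0,0],[0,0,0]],[[0,0,0],[0,0,0]],[[0,0,0],[0,0,0]],[[0,0,0],[0,0,0]]], hand=8.8)

```text
time_s: 6.0
tool_pos: [0.446, 0.0336, 0.1079]
tcp_rot: [[0.423, 0.906, 0.0], [0.906, -0.423, 0.0], [0.0, -0.0, -1.0]]
ft_force: [0.5, -0.7, 0.3]
width: 0.088
finger_force: 0.0
```

Call:
servo_tool(steps=[[[0,0,2],[0,0,0]],[[0,0,5],[0,0,0]],[[0,0,8],[0,0,0]],[[0,0,11],[0,0,0]],[[0,0,14],[0,0,0]],[[0,0,16],[0,0,0]],[[0,0,16],[0,0,0]],[[0,0,16],[0,0,0]]])

```text
time_s: 6.8
tool_pos: [0.4458, 0.0336, 0.2672]
tcp_rot: [[0.423, 0.906, -0.001], [0.906, -0.423, 0.0], [-0.0, -0.001, -1.0]]
ft_force: [0.0, -0.1, -1.6]
width: 0.0885
finger_force: 0.0
```

```bash
python3 - <<'E'
from h import *
s=status.read_state(); print(s['time_s'],s['tool_pos'])
m=optics.camera_model('wrist'); im=optics.get_image('wrist')
cv2.imwrite("pics/w3.png",im[:,:,::-1]); np.save('w3.npy',m,allow_pickle=True)
for p in((.446,.034,.162),(.4563,.0078,.162),(.5058,-.1171,.191)): print(proj(m,p))
E
```

```text
6.8 [0.44578006 0.033617   0.26715953]
[309.95792488 223.9253839 ]
[335.7216282  247.39945909]
[458.5428374  369.07973103]
```

View pics/w3.png

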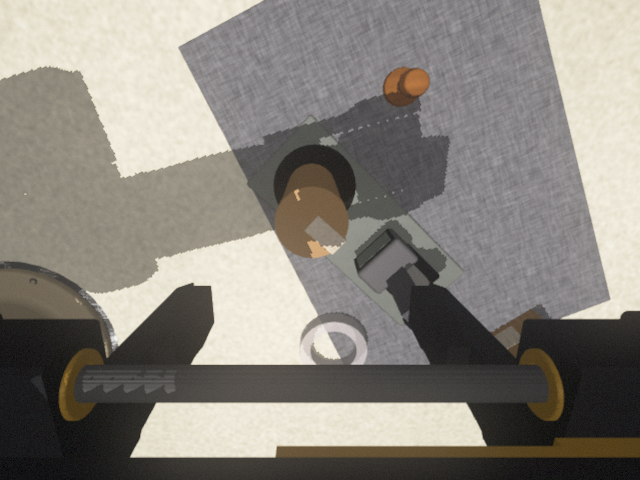

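```bash
python3 - <<'E'
import cv2,numpy as np
a=[cv2.resize(cv2.imread(f'pics/w{k}.png')[180:270,265:355],None,fx=4.4,fy=4.4,interpolation=cv2.INTER_CUBIC) for k in(1,3)]
cv2.imwrite('pics/c3.png',np.hstack(a))
E
```

```text
(no output)
```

View pics/c3.png

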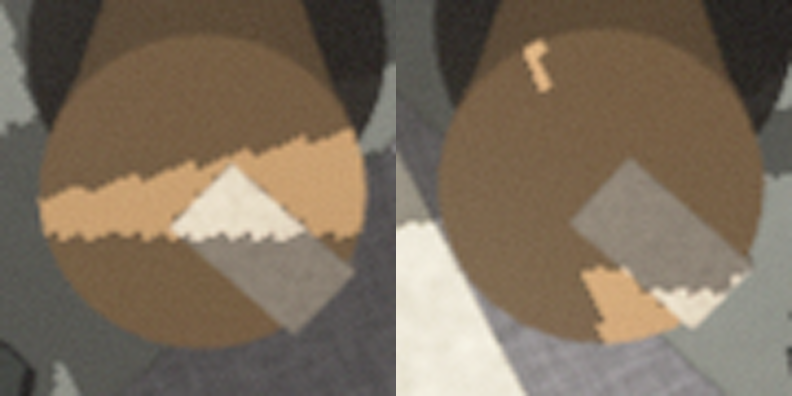

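The strip axis slopes at 41.3° in the image against 42.3° expected, so the label faces the reader to within about 2°. Next I'll go above the grip.

Call:
servo_tool(steps=[[[0.6,-1.5,1],[0,0,4]],[[1.5,-3.5,1.3],[0,0,11]],[[2.5,-6,1.3],[0,0,18]],[[3.5,-8.5,1.3],[0,0,25]],[[4.5,-11,1.3],[0,0,32]],[[5.5,-13.5,1.3],[0,0,39]],[[6.1,-15,1.3],[0,0,45.7]],[[6.1,-15,1.3],[0,0,45.7]],[[6.1,-15,1.3],[0,0,45.7]],[[6.1,-15,1.3],[0,0,45.7]]])

```text
time_s: 7.85
tool_pos: [0.5067, -0.1155, 0.2806]
tcp_rot: [[-0.352, 0.936, -0.001], [0.936, 0.352, 0.0], [0.001, -0.0, -1.0]]
ft_force: [-0.0, -0.2, 0.1]
width: 0.0882
finger_force: 0.0
```

```bash
python3 - <<'E'
from h import *
s=status.read_state(); print(s['time_s'],s['tool_pos'],np.round(s['tcp_rot'],3))
m=optics.camera_model('wrist'); im=optics.get_image('wrist')
np.save('w4.npy',m,allow_pickle=True)
cv2.imwrite("pics/w4.png",im[:,:,::-1])
a=np.radians(20.7);u=np.array([np.cos(a),np.sin(a),0]);v=np.array([u[1],-u[0],0])
c=np.array([.5058,-.1171,.191])
for i,j in((17,17),(17,-17),(-17,-17),(-17,17)): print(proj(m,c+i/1e3*u+j/1e3*v))
E
```

```text
7.85 [ 0.50668738 -0.11549783  0.28060936] [[-0.352  0.936 -0.001]
 [ 0.936  0.352  0.   ]
 [ 0.001 -0.    -1.   ]]
[330.51575806 252.67754309]
[331.1882461  208.62260936]
[284.15636699 208.70460679]
[285.26146961 252.74681556]
```

View pics/w4.png

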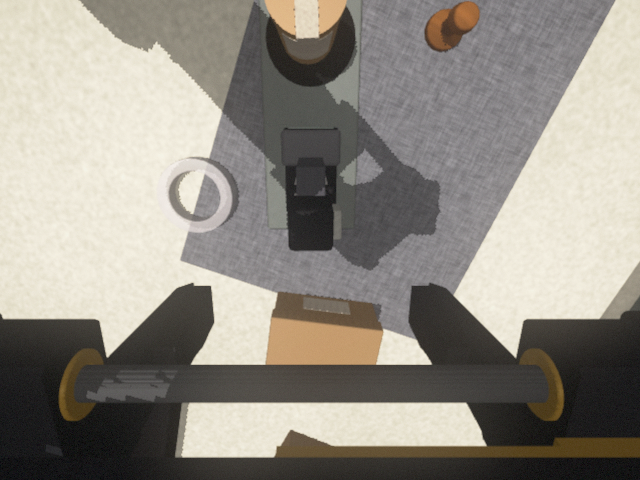

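The wrist view shows the canister's strip pointing straight down the plate to the grip. The grip top spans columns 288–333 and rows 206–250, and the finger midpoint is at column 312, so it lines up with grip plus button. I'll descend and squeeze.

Call:
servo_tool(steps=[[[0,0,-2.5],[0,0,0]],[[0,0,-5],[0,0,0]],[[0,0,-7.5],[0,0,0]],[[0,0,-10],[0,0,0]],[[0,0,-12],[0,0,0]],[[0,0,-13.2],[0,0,0]],[[0,0,-13.4],[0,0,0]],[[0,0,-13.4],[0,0,0]],[[0,0,-13.4],[0,0,0]]])

```text
time_s: 8.8
tool_pos: [0.5075, -0.1165, 0.1479]
tcp_rot: [[-0.353, 0.936, 0.002], [0.936, 0.353, -0.001], [-0.001, 0.001, -1.0]]
ft_force: [-0.8, 0.0, 0.5]
width: 0.0881
finger_force: 0.0
```

Call:
servo_tool(steps=[[[0,0,0],[0,0,0]],[[0,0,0],[0,0,0]],[[0,0,0],[0,0,0]],[[0,0,0],[0,0,0]],[[0,0,0],[0,0,0]],[[0,0,0],[0,0,0]],[[0,0,0],[0,0,0]],[[0,0,0],[0,0,0]],[[0,0,0],[0,0,0]],[[0,0,0],[0,0,0]],[[0,0,0],[0,0,0]],[[0,0,0],[0,0,0]]], hand=2.5, squeeze=28)

```text
time_s: 10.0
tool_pos: [0.5069, -0.1165, 0.147]
tcp_rot: [[-0.353, 0.936, -0.0], [0.936, 0.353, -0.0], [-0.0, -0.0, -1.0]]
ft_force: [-3.6, -0.4, 2.1]
width: 0.0346
finger_force: 28.0
```

Call:
servo_tool(steps=[[[0,0,0.4],[0,0,0]],[[0,0,1.2],[0,0,0]],[[0,0,2],[0,0,0]],[[0,0,2.8],[0,0,0]],[[0,0,3.6],[0,0,0]],[[0,0,4.4],[0,0,0]],[[0,0,5.2],[0,0,0]],[[0,0,6],[0,0,0]],[[0,0,6.8],[0,0,0]],[[0,0,7.6],[0,0,0]],[[0,0,8.3],[0,0,0]],[[0,0,8.8],[0,0,0]]])

```text
time_s: 11.2
tool_pos: [0.5069, -0.1164, 0.2356]
tcp_rot: [[-0.353, 0.936, -0.0], [0.936, 0.353, -0.0], [-0.0, -0.0, -1.0]]
ft_force: [-3.7, -3.3, -6.4]
width: 0.0347
finger_force: 28.0
```

Call:
servo_tool(steps=[[[0,0,0.1],[0,0,0]],[[0,0,0.2],[0,0,0]],[[0,0,0.2],[0,0,0]],[[0,0,0.2],[0,0,0]],[[0,0,0.2],[0,0,0]]])

```text
time_s: 11.7
tool_pos: [0.5069, -0.1164, 0.2372]
tcp_rot: [[-0.353, 0.936, -0.0], [0.936, 0.353, -0.0], [-0.0, -0.0, -1.0]]
ft_force: [-4.3, -3.3, -4.5]
width: 0.0345
finger_force: 28.0
```

```bash
python3 - <<'E'
from h import *
s=status.read_state(); print(s['time_s'],s['tool_pos'],s['ft_force'],s['width'],s['finger_force'])
im=optics.get_image('scene')[120:320,200:450]
cv2.imwrite("pics/s2.png",cv2.resize(im,None,fx=3,fy=3,interpolation=cv2.INTER_CUBIC)[:,:,::-1])
E
```

```text
11.7 [ 0.50689659 -0.11643278  0.23718514] [-4.31535408 -3.3003743  -4.48312617] 0.034467498422313475 28.029909767210484
```

View pics/s2.png

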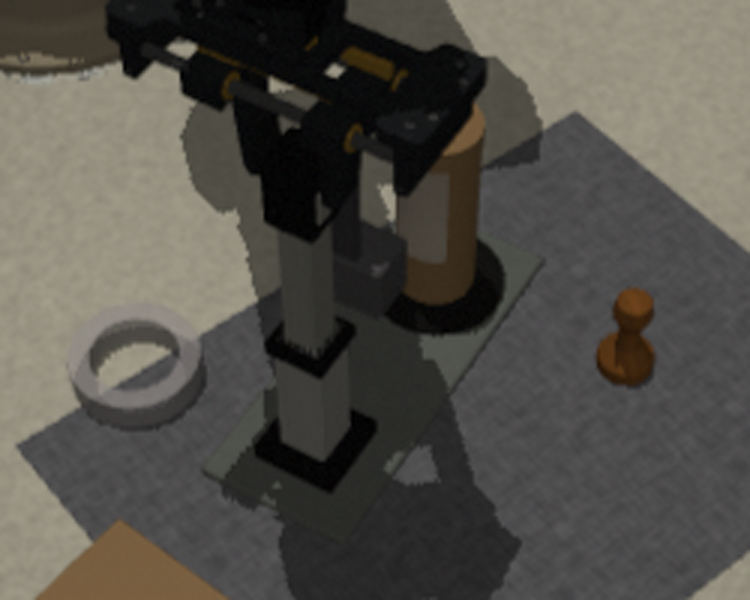

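The picture shows the reader extended, with the label facing it. The wrist carries about 4.5 N, which is the reader's weight. A small upward nudge will confirm the end stop.

Call:
servo_tool(steps=[[[0,0,0.1],[0,0,0]],[[0,0,0.2],[0,0,0]],[[0,0,0.2],[0,0,0]],[[0,0,0.2],[0,0,0]],[[0,0,0.2],[0,0,0]]])

```text
time_s: 12.25
tool_pos: [0.5068, -0.1164, 0.2381]
tcp_rot: [[-0.353, 0.936, -0.001], [0.936, 0.353, 0.001], [0.001, -0.001, -1.0]]
ft_force: [-1.8, -5.3, -15.7]
width: 0.0343
finger_force: 28.0
```

The force rose to about 16 N over the last millimetre, so this is the hard end at the second stop. I'll back off slightly, settle and hand in.

Call:
servo_tool(steps=[[[0,0,-0.1],[0,0,0]],[[0,0,-0.1],[0,0,0]],[[0,0,-0.1],[0,0,0]],[[0,0,-0.1],[0,0,0]],[[0,0,-0.1],[0,0,0]]])

```text
time_s: 12.75
tool_pos: [0.5069, -0.1164, 0.238]
tcp_rot: [[-0.353, 0.936, -0.0], [0.936, 0.353, -0.0], [0.0, -0.0, -1.0]]
ft_force: [-2.9, -3.7, -9.4]
width: 0.0343
finger_force: 28.0
```

```bash
python3 - <<'E'
from h import *
s=status.read_state(); print(s['time_s'],s['tool_pos'],s['ft_force'],s['finger_force'])
print(order.finish_job())
E
```

```text
12.75 [ 0.50687706 -0.1164202   0.23803775] [-2.90896576 -3.70870951 -9.39099758] 28.0285682156682
the job is handed in; nothing more can be done
None
```

I handed the job in at 12.75 s with the canister's label facing the reader to within about 2° and the reader held up at its second stop, the grip squeezed at 28 N on the release button; no verdict came back.

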